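Match the casting flasks to their sprue bases

TASK

The three steel casting flasks have been stood on the wrong rubber sprue bases. Before they are filled, put each flask on the base made for its size, lowered over the wax so that it stands fully down inside the rubber lip; the empty steel bench block or any free patch of bench will do to park a flask meanwhile. Keep the flasks upright and leave the brass tin, the flux pot and the loupe where they are.

Things in the scene. Friction and masses are not known exactly. Their poses are not given: they have to be found in the camera images.
- flask_small: small casting flask: plain stainless tube open at both ends, loose, 38 mm outside diameter, 33 mm inside, 55 mm tall, about 120 g (varies). Origin: centre of its lower rim; z up along the tube's axis. At the start it stands upright on the wrong base, base_medium, loose inside that base's lip, which is too wide for it
- flask_medium: medium casting flask: plain stainless tube open at both ends, loose, 50 mm outside diameter, 45 mm inside, 60 mm tall, about 170 g (varies). Origin: centre of its lower rim; z up along the tube's axis. At the start it stands upright on the wrong base, base_large, loose inside that base's lip, which is too wide for it
- flask_large: large casting flask: plain stainless tube open at both ends, loose, 62 mm outside diameter, 57 mm inside, 70 mm tall, about 250 g (varies). Origin: centre of its lower rim; z up along the tube's axis. At the start it stands upright on the wrong base, base_small, on top of that base's lip, which is too narrow for it
- base_small: black rubber base of the small flask, a round dish 76 mm wide, fixed. Lip 19 mm high, mouth 53 mm wide, sloping in to 43 mm at 11 mm height: its flask drops in with 2.5 mm play and stands on the inner floor, 8 mm above the underside. In the middle a dome 24 mm wide, 15 mm high, and a rigid wax model: a single small drop pendant, top 40 mm above bench, within 6 mm of the axis. Origin: centre of underside, on the bench; z up
- base_medium: black rubber base of the medium flask, a round dish 82 mm wide, fixed. Lip 19 mm high, mouth 65 mm wide, sloping in to 55 mm at 11 mm height: its flask drops in with 2.5 mm play and stands on the inner floor, 8 mm above the underside. In the middle a dome 24 mm wide, 15 mm high, and a rigid wax model: one upright ring with a setting, top 48 mm above bench, within 10 mm of the axis. Origin: centre of underside, on the bench; z up
- base_large: black rubber base of the large flask, a round dish 90 mm wide, fixed. Lip 19 mm high, mouth 77 mm wide, sloping in to 67 mm at 11 mm height: its flask drops in with 2.5 mm play and stands on the inner floor, 8 mm above the underside. In the middle a dome 24 mm wide, 15 mm high, and a rigid wax model: a small tree of two rings on a trunk, top 52 mm above bench, within 16 mm of the axis. Origin: centre of underside, on the bench; z up
- bench_block: square steel bench block, 90 x 90 mm, 20 mm high, fixed, empty: a flat free place big enough for any one flask. Origin: centre of its underside, on the bench; z up, x and y along its sides
- brass_tin: bystander: round brass tin, 62 mm across, 23 mm high. Origin: centre of its underside
- flux_pot: bystander: round flux pot, 53 mm across, 32 mm high. Origin: centre of its underside
- loupe_stand: bystander: folding black loupe, 29 x 28 x 31 mm. Origin: centre of its underside
There are look-alikes about, which are no part of the job. What is shaped like the flask_small but pink is not meant.

How it is judged:
At the end, for the whole second after the job is handed in: Each flask stands released, upright (within 0.06 rad) and at rest in the base of its own size: axes within 8 mm, its lower rim down on the base's inner floor (at most 10.5 mm above the base's underside; the floor is at 8 mm) (horizontal distance between flask_small and base_small below 0.008 m and z of flask_small in the frame of base_small below 0.0105 m and angle between each of flask_small, flask_medium, flask_large's own z axis and vertical below 0.06 rad and linear speed of each of flask_small, flask_medium, flask_large below 0.02 m/s and horizontal distance between flask_medium and base_medium below 0.008 m and z of flask_medium in the frame of base_medium below 0.0105 m and horizontal distance between flask_large and base_large below 0.008 m and z of flask_large in the frame of base_large below 0.0105 m); the robot touches nothing.
It fails at once if a flask is tipped by more than 0.6 rad (angle between any of flask_small, flask_medium, flask_large's own z axis and vertical above 0.6 rad).
It fails at once if the brass tin, the flux pot or the loupe is moved by more than 20 mm (distance of any of brass_tin, flux_pot, loupe_stand from where it was at the start of the episode above 0.02 m).
It also fails if it takes over 99 s, if anything falls off the work surface, if the arm or the gripper's body presses on something with over 40 N, if the wrist force passes 120 N, or if a joint passes its speed limit or range.

ROBOT

A 6-joint arm with a two-finger parallel gripper is mounted at the origin on a cart in front of the work surface, level with it; the furniture and walls round the work are solid. World frame = base frame: x ahead of the robot, y to its left, z up, the work surface at z = 0. Lengths are in m, angles in rad, forces in N, time in s.
With the tool pointing down it reaches from about 0.4 to 0.825 m from the base axis. Payload 7 kg.
Tool frame: the origin (TCP) lies on the centre line of the jaws, within the pads' length; the fingertips stand 25 mm ahead of it and the grasp point (between the pads) lies 6 mm ahead of it; z points along the fingers, y is the direction in which the jaws open and shut (so a half turn about z gives the same grasp; the last joint's range is limited). The gripper opens to 88 mm and grips with 3 to 60 N. Pads are 19 mm wide; open, the fingers measure 130 mm over their backs; the gripper's body (78 mm by 193 mm) begins 47 mm behind the grasp point.
Start: joints at [1.442, 0.359, 0.012, 0, -1.224, -0.288], TCP at [0.273, 0.617, 0.252] pointing down, gripper open.
Joint ranges: [-3.07, 3.07], [-1.43, 2.12], [-1.02, 1.25], [-3.03, 1.67], [-3.05, -0], [-3.03, 3.03]. Speed limits (rad/s): [2.39, 2.39, 3.01, 3.14, 3.14, 3.14].

INTERFACE

Orientations are given as [roll, pitch, yaw] about the fixed x, y, z axes, in that order (R = Rz(yaw) Ry(pitch) Rx(roll)).
In Python, from station import * gives the robot as it stands. The module is installed in compiled form; this text tells all that it offers.
- The arm moves only by the tool step_arm, never from a script. Its argument "commands" is text: rows parted by semicolons, each of 6 numbers parted by spaces: the shift along the tool's x, y, z in mm, then the turn, a rotation vector about the tool's x, y, z in rad. A call has 1 to 8 rows; each row shifts and turns the commanded pose from where the row before left it, along the tool's axes as they then stand; what a row does not reach is not made up. A row lasts 1/8 s, in which the tool goes at most 62.5 mm and 10.7 degrees, less where a joint would pass 70% of its speed; a pose out of reach is approached as far as the arm can. A call is refused whole if a number of a shift passes 62.5 or a number of a turn 0.188, either way. A call with a gripper value outside its range is refused whole. "jaw" is the finger opening in mm, from 0 to 87.6, set as the call begins (left out, the last holds). The fingers move at their own pace and stop on an object; "grip_force" is the grip in N (left out, the last holds). Time passes only in rows, so rows that do not move let the fingers close. It gives the time, the measured TCP pose, the force and the opening at its end, in the units of the state.
- get_state(): the state, without advancing time (a new reading comes with each control period).
- grab_frame(name): name is "side" or "top" or "wrist"; returns a dict with "frame" (480x640x3 uint8, red, green, blue), "fovy" (degrees; the focal length in pixels is half the picture's height over the tangent of half this angle, whatever the lens; pixels are square), "cx", "cy" (the principal point, pixels), "k1" (the pictures are not rectified: a ray, as slopes to the right and down, at radius r is drawn at 1 + k1 r^2 times it, then the intrinsics apply), "rvec" (rotation vector, rad) and "tvec" (3), from world to camera coordinates, as OpenCV has them; the wrist camera has in their place "tool_from_camera" (4x4, takes a point from camera to tool coordinates, whose origin is the TCP and whose axes are the flange's). Camera axes: x right, y down, z forward; pixel columns grow to the right and rows downward; lengths in m; the calibration is good to about 2 mm. A picture is of the moment at which its call begins: read the wrist's pose just before it. There is no depth.
- job_done(): hands the job in, once; it reports no verdict.
Trained networks look in a picture, given as the dict that the camera call returned (one of the last four; its "shot" number tells which), for a name from the list of things; names that differ only in an ending like _2 or _b are one class to them, and where a whole thing is asked for, a point or a joint stands for the part that bears it (a point fixed in the world has none). Each returns a list of dicts, best first, with "conf" (0 to 1); they miss things now and then, are a little off and sometimes report something else, mostly with a low value. They report only what shows in the picture. A call takes as long as a camera call. They do not tell look-alikes from the thing itself.
- recognise(picture, name): "pixel" ([column, row] in pixels, amid what is visible of it).
The state is a dict: "t": time; "q": joint angles; "qd": joint speeds; "joint_efforts": joint torques, N m; "eef_pos": TCP position; "ee_rot": TCP orientation; "force": force on the tool from outside, world axes, zero at the start; "moment": the same for the moment, N m; "width": finger opening in m.
Only numpy, scipy, OpenCV 4.12 (cv2) and the standard library are available. Lean on these libraries where they do the work, as an engineer would, in place of code of your own. Each camera call takes 0.05 s, during which the arm holds its last target.

## Working session

There is one attempt and no reset: what is moved stays moved. The work goes in short steps, Python scripts to look and compute and a tool call to move; the robot and the scene stay as the last step left them, time stands still between calls to the robot, and variables do not carry over. Pictures are saved under pics/ and viewed, and the job is handed in when it is done.

Besides the shell and the picture viewer there is one more tool, called after "Request:" in YAML: its name, and indented under it one key for each argument. step_arm: Moves the arm, as the interface text tells. Its arguments: {"type":"object","properties":{"commands":{"type":"string"},"jaw":{"type":"number"},"grip_force":{"type":"number"}},"required":["commands"]}

```bash
mkdir -p pics; python3 - <<'E'
from station import *
import cv2
s=get_state(); print(s)
for n in("side","top","wrist"):
    f=grab_frame(n); cv2.imwrite(f"pics/a_{n}.png",f["frame"][:,:,::-1])
    print({k:v for k,v in f.items() if k!="frame"})
    for o in["flask_small","flask_medium","flask_large","base_small","base_medium","base_large","bench_block","brass_tin","flux_pot","loupe_stand"]:
        r=recognise(f,o); print(n,o,[(round(d["conf"],2),[round(float(x)) for x in d["pixel"]]) for d in r])
E
```

```text
{'t': 0.0, 'q': array([ 1.44208795e+00,  3.59421815e-01,  1.10521549e-02, -3.63737324e-04,
       -1.22407791e+00, -2.88102109e-01]), 'qd': array([ 0.00039968, -0.00161892,  0.00011925, -0.00017674,  0.00074783,
       -0.00029486]), 'joint_efforts': array([ 1.20999443e-04, -5.82718849e+01,  2.93053758e+01,  6.99712381e+00,
        7.01902361e-03, -1.49023922e-04]), 'eef_pos': array([0.27310594, 0.61679539, 0.25059469]), 'ee_rot': array([ 3.13991231e+00, -1.41381361e-04, -4.16934252e-01]), 'force': array([-0.54311302,  0.21959185,  0.12551572]), 'moment': array([ 0.02539839,  0.01725216, -0.0317197 ]), 'width': 0.08717143840973596}
{'fovy': 43.10539090345123, 'cx': 323.73704270202666, 'cy': 236.6803189155226, 'k1': -0.04425162885992869, 'rvec': array([ 2.0578775 , -0.93289518,  0.45051196]), 'tvec': array([-0.44753036,  0.29548483,  1.23451331]), 'shot': 1}
side flask_small [(0.76, [319, 229]), (0.54, [184, 205]), (0.49, [373, 257])]
side flask_medium []
side flask_large [(0.58, [370, 237])]
side base_small [(0.79, [372, 256])]
side base_medium [(0.67, [318, 241])]
side base_large [(
[... 821 characters left out ...]
0.48, [454, 268])]
{'fovy': 68.0980526536433, 'cx': 321.64952639535073, 'cy': 241.563790191606, 'k1': -0.01916231458714514, 'tool_from_camera': array([[-7.42541099e-04, -9.54200246e-01, -2.99167743e-01,
         8.15660541e-02],
       [ 9.99999662e-01, -6.03169831e-04, -5.58202048e-04,
         1.54666234e-04],
       [ 3.52187574e-04, -2.99168057e-01,  9.54200372e-01,
        -1.33792993e-01],
       [ 0.00000000e+00,  0.00000000e+00,  0.00000000e+00,
         1.00000000e+00]]), 'shot': 3}
wrist flask_small []
wrist flask_medium []
wrist flask_large []
wrist base_small []
wrist base_medium []
wrist base_large []
wrist bench_block []
wrist brass_tin []
wrist flux_pot []
wrist loupe_stand []
```

View pics/a_side.png

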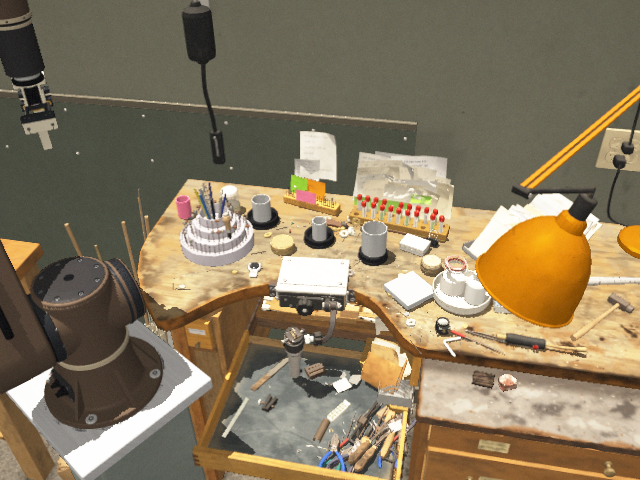

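View pics/a_top.png

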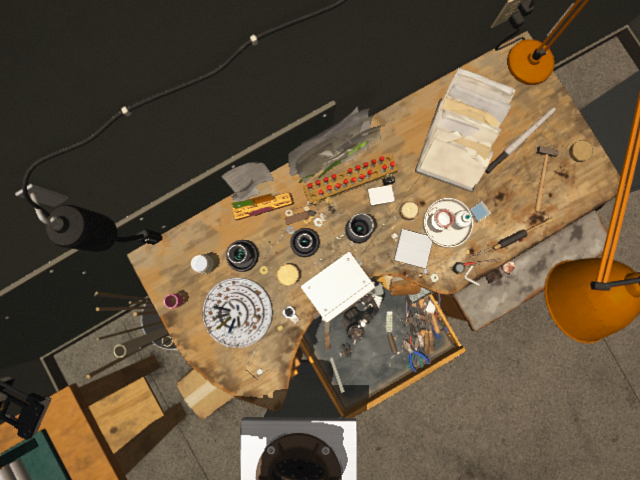

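View pics/a_wrist.png

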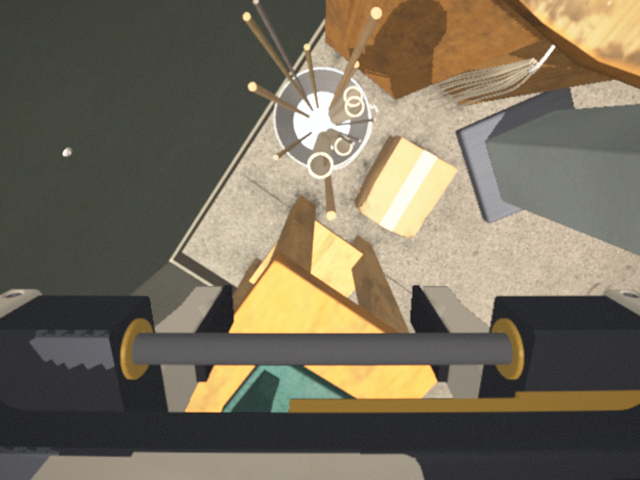

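The side view shows, left to right: the medium flask at about (262,207), the small flask at (319,229) and the large flask at (373,237). The block is at (408,290), the tin at (283,243) and the flux pot at (430,264). The pink tube at (184,205) is the look-alike. Next I'll triangulate these.

```bash
cat > h.py <<'E'
from station import *
import numpy as np, cv2
from scipy.spatial.transform import Rotation as R
def cam(f,s=None):
    """returns K,k1,Rcw(world<-cam),origin"""
    F=240/np.tan(np.radians(f["fovy"]/2)); K=np.array([[F,0,f["cx"]],[0,F,f["cy"]],[0,0,1]])
    D=np.array([f["k1"],0,0,0,0.])
    if "rvec" in f:
        Rm,_=cv2.Rodrigues(np.array(f["rvec"])); t=np.array(f["tvec"]); return K,D,Rm.T,-Rm.T@t
    T=np.eye(4); T[:3,:3]=R.from_euler("xyz",s["ee_rot"]).as_matrix(); T[:3,3]=s["eef_pos"]
    M=T@f["tool_from_camera"]; return K,D,M[:3,:3],M[:3,3]
def ray(c,px):
    K,D,Rw,o=c; u=cv2.undistortPoints(np.array([[px]],float),K,D)[0,0]
    return o,Rw@np.array([u[0],u[1],1.])
def at_z(c,px,z):
    o,d=ray(c,px); return o+d*(z-o[2])/d[2]
def proj(c,P):
    K,D,Rw,o=c; P=np.atleast_2d(P).astype(float)
    r,_=cv2.Rodrigues(Rw.T); return cv2.projectPoints(P,r,-Rw.T@o,K,D)[0][:,0]
def tri(cs,pxs):
    A=np.zeros((3,3));b=np.zeros(3)
    for c,p in zip(cs,pxs):
        o,d=ray(c,p); d=d/np.linalg.norm(d); M=np.eye(3)-np.outer(d,d); A+=M;b+=M@o
    X=np.linalg.solve(A,b); return X,[np.linalg.norm(proj(c,X)[0]-p) for c,p in zip(cs,pxs)]
E
python3 - <<'E'
from h import *
np.set_printoptions(precision=3,suppress=True)
s=get_state(); a=grab_frame("side"); b=grab_frame("top"); ca,cb=cam(a),cam(b)
print(ca[3],cb[3])
for n,p,q in [("baseL",(262,219),(241,255)),("baseM",(319,237),(305,241)),("baseS",(373,256),(361,229)),("block",(408,290),(412,249)),("tin",(283,243),(288,274)),("pot",(430,264),(409,210)),("loupe",(443,326),(459,267)),("pink",(184,207),(173,300))]:
    X,e=tri([ca,cb],[p,q]); print(n,X,e, at_z(cb,q,.01))
for nm,f in(("side",a),("top",b)):
    im=f["frame"][:,:,::-1]
    cr=im[180:350,150:480] if nm=="side" else im[180:330,150:490]
    cv2.imwrite(f"pics/b_{nm}.png",cv2.resize(cr,None,fx=2.3,fy=2.3,interpolation=cv2.INTER_CUBIC))
E
```

```text
[-0.299 -0.875  0.978] [ 0.531 -0.057  1.221]
baseL [0.603 0.161 0.005] [np.float64(0.38600579645321875), np.float64(0.38150389230688847)] [0.603 0.16  0.01 ]
baseM [ 0.641 -0.017  0.009] [np.float64(0.8478875941448394), np.float64(0.8017783288185524)] [ 0.643 -0.018  0.01 ]
baseS [ 0.675 -0.172  0.007] [np.float64(1.3793933658106274), np.float64(1.2527945275156722)] [ 0.677 -0.174  0.01 ]
block [ 0.62  -0.315  0.013] [np.float64(0.40679497003852544), np.float64(0.3460342175796157)] [ 0.621 -0.316  0.01 ]
tin [0.55  0.028 0.02 ] [np.float64(0.25801650158911094), np.float64(0.2420181516325705)] [0.551 0.028 0.01 ]
pot [ 0.728 -0.306  0.02 ] [np.float64(0.8632300818741269), np.float64(0.7688353450152808)] [ 0.731 -0.309  0.01 ]
loupe [ 0.57  -0.443  0.018] [np.float64(0.5757694179212514), np.float64(0.45920960198685534)] [ 0.571 -0.447  0.01 ]
pink [0.478 0.342 0.03 ] [np.float64(0.09986450632863347), np.float64(0.10255891351521483)] [0.477 0.348 0.01 ]
```

View pics/b_side.png

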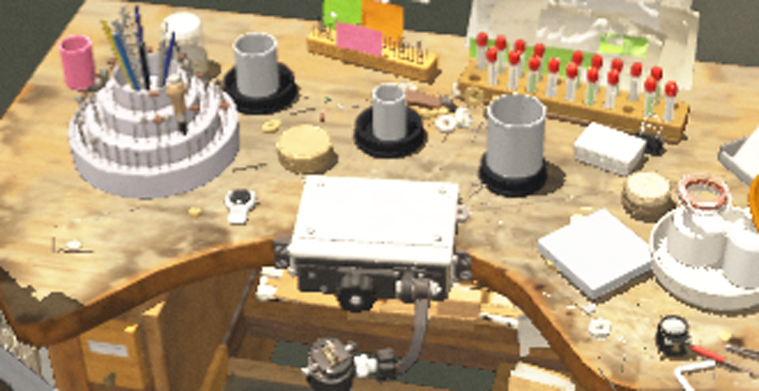

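View pics/b_top.png

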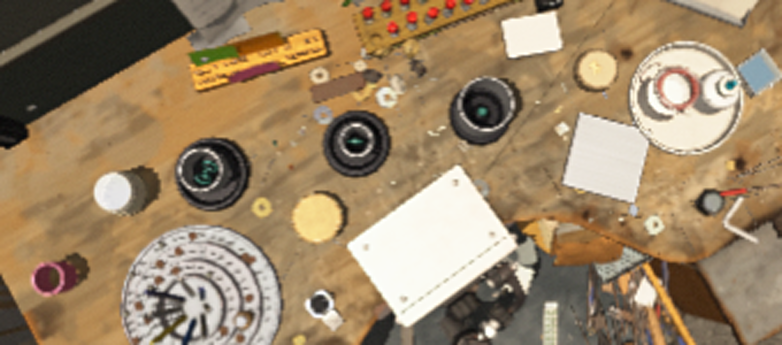

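```bash
python3 - <<'E'
from h import *
np.set_printoptions(precision=3,suppress=True)
s=get_state(); a=grab_frame("side"); b=grab_frame("top"); ca,cb=cam(a),cam(b)
for n,p,q in [("handpiece",(218,160),(152,237)),("handpieceTop",(198,8),(80,228)),("pen tops",(208,186),(222,320)),("capsR",(440,215),(392,161)),("jar top",(232,187),(200,262)),("boxcorner far",(350,262),(349,254))]:
    X,e=tri([ca,cb],[p,q]); print(n,X,np.array(e))
for h in(0,.1,.2,.3): print(h,at_z(cb,(152,237),h),at_z(ca,(218,160),h))
cv2.imwrite("pics/c_top.png",cv2.resize(b["frame"][150:350,30:290,::-1],None,fx=3,fy=3,interpolation=cv2.INTER_CUBIC))
cv2.imwrite("pics/c_side.png",cv2.resize(a["frame"][80:280,130:390,::-1],None,fx=3,fy=3,interpolation=cv2.INTER_CUBIC))
E
```

```text
handpiece [0.645 0.382 0.09 ] [0.104 0.116]
handpieceTop [0.61  0.33  0.542] [2.402 3.645]
pen tops [0.441 0.169 0.188] [1.105 1.15 ]
capsR [ 0.85  -0.25   0.077] [1.215 1.18 ]
jar top [0.581 0.254 0.082] [0.596 0.626]
boxcorner far [ 0.609 -0.143  0.012] [1.164 1.046]
0 [0.654 0.417 0.   ] [0.741 0.51  0.   ]
0.1 [0.644 0.378 0.1  ] [0.634 0.369 0.1  ]
0.2 [0.634 0.339 0.2  ] [0.528 0.227 0.2  ]
0.3 [0.624 0.301 0.3  ] [0.422 0.086 0.3  ]
```

View pics/c_top.png

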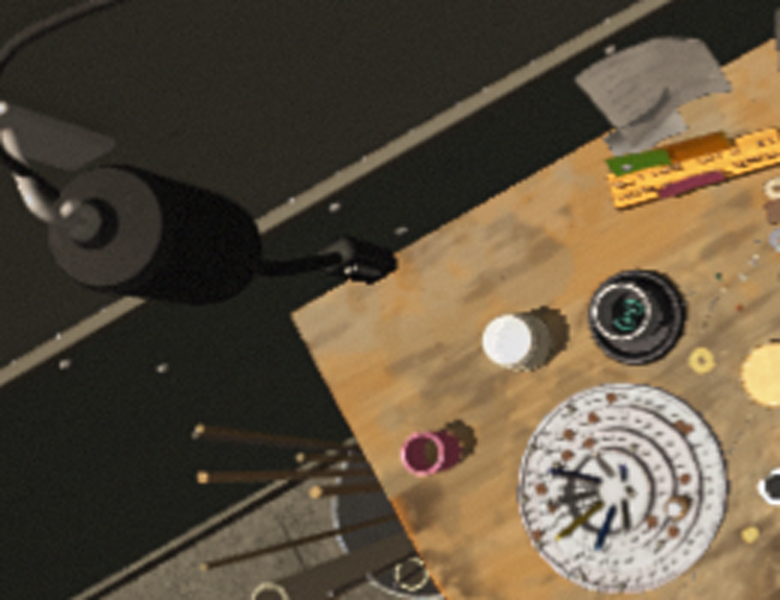

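View pics/c_side.png

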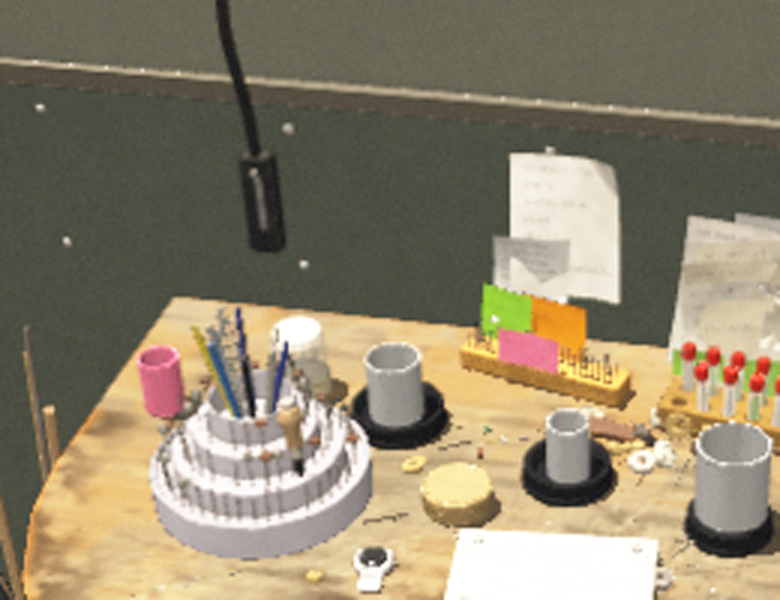

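```bash
cat >> h.py <<'E'
def togo(tx,ty,tz,yaw=None):
    s=get_state(); M=R.from_euler("xyz",s["ee_rot"]).as_matrix()
    d=M.T@(np.array([tx,ty,tz])-s["eef_pos"])*1000
    print("pos",np.round(s["eef_pos"]*1000,1),"rot",np.round(s["ee_rot"],3),"tool shift mm",np.round(d,1),"t",round(s["t"],2),"w",round(s["width"]*1000,1),"F",np.round(s["force"],1))
    if yaw is not None: print("turn z",-(yaw-s["ee_rot"][2]))
E
python3 -c "
from h import *
togo(.60,.16,.27)"
```

```text
pos [273.3 617.2 251.5] rot [ 3.142 -0.    -0.417] tool shift mm [483.8 285.8 -18.4] t 1.85 w 87.5 F [0.  0.6 0.2]
```

Request:
step_arm:
  commands: "40 24 -20 0 0 0;40 24 0 0 0 0;40 24 0 0 0 0;40 24 0 0 0 0;40 24 0 0 0 0;40 24 0 0 0 0"
  jaw: 87.6
  grip_force: 25

```text
t: 2.6
eef_pos: [0.4351, 0.3871, 0.2718]
ee_rot: [-3.141, -0.0, -0.417]
force: [0.9, 1.0, -0.0]
width: 0.0875
```

Request:
step_arm:
  commands: "40 24 0 0 0 0;40 24 0 0 0 0;40 24 0 0 0 0;40 24 0 0 0 0;40 24 0 0 0 0;42 24 0 0 0 0;0 0 0 0 0 0;0 0 0 0 0 0"

```text
t: 3.6
eef_pos: [0.5973, 0.1586, 0.2714]
ee_rot: [3.142, 0.0, -0.418]
force: [-0.3, 0.3, 0.1]
width: 0.0873
```

```bash
cat >> h.py <<'E'
def shoot(tag):
    s=get_state(); f=grab_frame("wrist"); np.savez(""+tag+".npz",s=np.r_[s["eef_pos"],s["ee_rot"]],frame=f["frame"],T=f["tool_from_camera"],i=[f["fovy"],f["cx"],f["cy"],f["k1"]])
    cv2.imwrite(f"pics/{tag}.png",f["frame"][:,:,::-1]); return s,f
def load(tag):
    z=np.load(""+tag+".npz"); s={"eef_pos":z["s"][:3],"ee_rot":z["s"][3:]}
    f={"frame":z["frame"],"tool_from_camera":z["T"],"fovy":z["i"][0],"cx":z["i"][1],"cy":z["i"][2],"k1":z["i"][3]}
    return s,f
E
python3 -c "
from h import *
shoot('w1'); togo(.64,-.018,.27)"
```

```text
pos [597.1 159.1 271.6] rot [-3.142  0.    -0.417] tool shift mm [110.9 144.6   1.5] t 3.65 w 88.0 F [-0.4 -0.1  0.5]
```

View pics/w1.png

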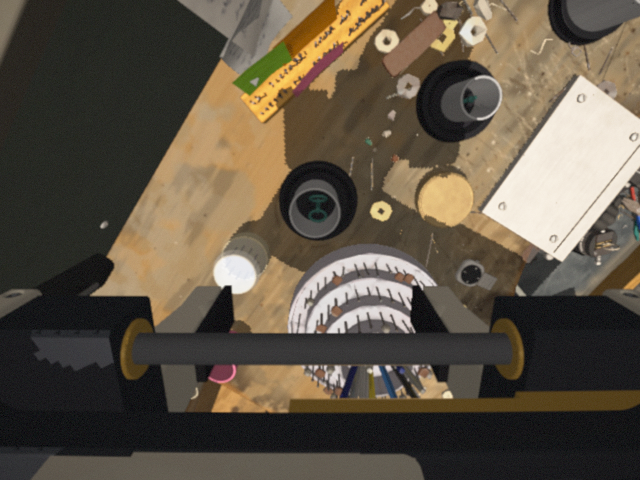

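Request:
step_arm:
  commands: "28 36 0 0 0 0;28 36 0 0 0 0;28 36 0 0 0 0;27 36 0 0 0 0;0 0 0 0 0 0;0 0 0 0 0 0"

```text
t: 4.4
eef_pos: [0.6404, -0.0169, 0.2717]
ee_rot: [-3.141, -0.0, -0.416]
force: [0.2, 0.7, -0.6]
width: 0.0878
```

```bash
python3 -c "
from h import *
shoot('w2'); togo(.676,-.173,.27)"
```

```text
pos [640.4 -16.6 271.7] rot [-3.141 -0.    -0.415] tool shift mm [ 95.7 128.8   1.7] t 4.45 w 87.2 F [-0.3  0.8  0.6]
```

Request:
step_arm:
  commands: "24 31 0 0 0 0;24 31 0 0 0 0;24 31 0 0 0 0;24 31 0 0 0 0;0 0 0 0 0 0;0 0 0 0 0 0"

```text
t: 5.2
eef_pos: [0.6782, -0.1688, 0.2715]
ee_rot: [-3.141, 0.0, -0.416]
force: [-0.3, 0.6, -1.0]
width: 0.0876
```

```bash
python3 -c "
from h import *
shoot('w3'); togo(.676,-.173,.27)"
```

```text
pos [ 678.2 -168.6  271.7] rot [-3.141  0.    -0.415] tool shift mm [-0.3  5.   1.7] t 5.25 w 87.3 F [-0.1  0.5 -0.2]
```

View pics/w2.png

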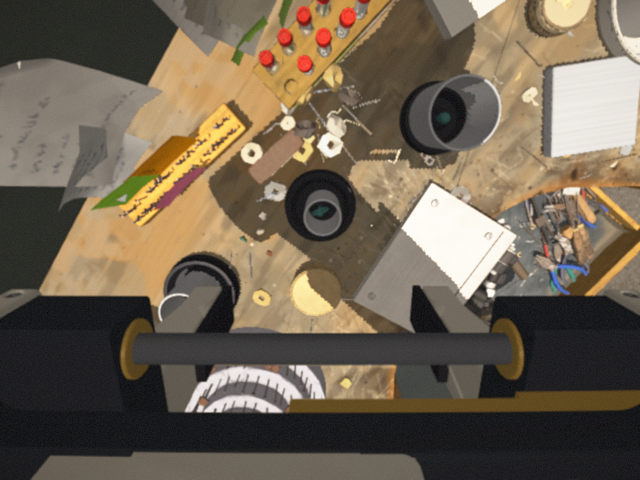

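View pics/w3.png

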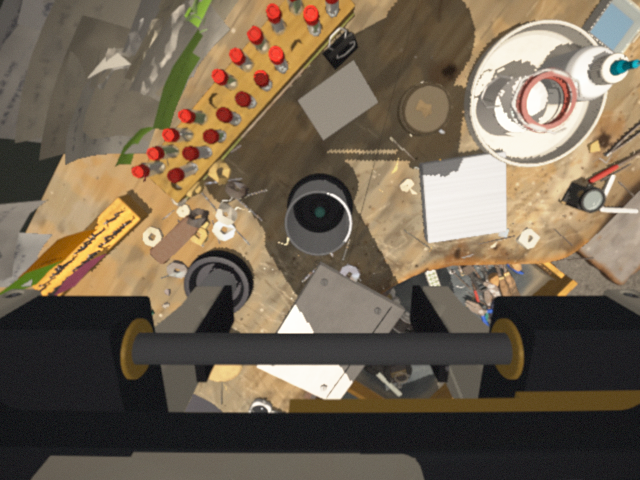

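```bash
python3 -c "
from h import *
L=[]
for t,(u,v) in (('w1',(318,200)),('w2',(320,205)),('w3',(320,215))):
    s,f=load(t); c=f['frame'][v-55:v+55,u-55:u+55,::-1]; c=np.clip(c.astype(float)*1.6+15,0,255).astype(np.uint8)
    L.append(cv2.resize(c,(390,390),interpolation=cv2.INTER_CUBIC))
s,f=load('w2'); c=f['frame'][60:170,385:515,::-1]; 
L2=[cv2.resize(np.clip(c.astype(float)*1.6+15,0,255).astype(np.uint8),(390,330))]
cv2.imwrite('pics/crop1.png',cv2.resize(np.hstack(L),(798,266)))
cv2.imwrite('pics/crop2.png',L2[0])
"
```

```text
(no output)
```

View pics/crop1.png

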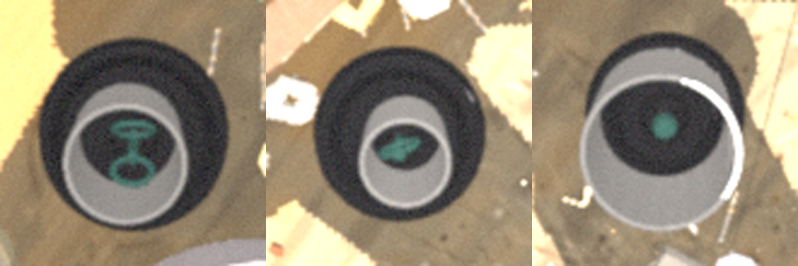

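View pics/crop2.png

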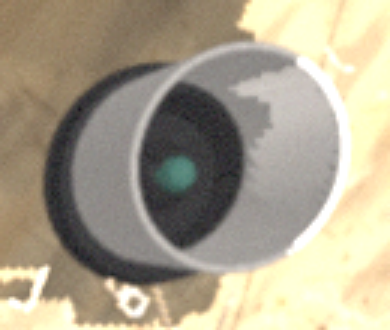

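```bash
cat > fit.py <<'E'
from h import *
from scipy.optimize import minimize
from scipy.ndimage import map_coordinates, gaussian_filter
A=np.linspace(0,2*np.pi,180,endpoint=False)
def smp(g,c,x,y,z,r):
    P=np.c_[x+r*np.cos(A),y+r*np.sin(A),np.full(A.size,z)]
    uv=proj(c,P); return map_coordinates(g,[uv[:,1],uv[:,0]],order=1,mode="nearest")
def setup(f,s=None):
    return gaussian_filter(f["frame"].astype(float).mean(2),0.7),cam(f,s)
def fitrim(views,x,y,z,r,freez=False,freer=False,w=.0022):
    # bright thin ring of mean radius r
    def sc(p):
        X,Y=p[:2]; Z=p[2] if freez else z; Rr=p[3] if freer else r
        t=0
        for g,c in views:
            v=smp(g,c,X,Y,Z,Rr); o=smp(g,c,X,Y,Z,Rr+w); i=smp(g,c,X,Y,Z,Rr-w)
            t-=np.mean(np.clip(np.minimum(v-o,v-i),-20,40))
        return t
    best=min(((sc([x+a,y+b,z,r]),a,b) for a in np.arange(-.012,.0121,.0015) for b in np.arange(-.012,.0121,.0015)))
    m=minimize(sc,[x+best[1],y+best[2],z,r],method="Nelder-Mead",options=dict(initial_simplex=np.array([x+best[1],y+best[2],z,r])+np.vstack([np.zeros(4),np.diag([.001,.001,.004,.001])]),xatol=1e-5,fatol=1e-4,maxiter=800))
    return m.x,-m.fun/len(views)
def fitbase(views,x,y,z,r,freer=True,w=.002,sgn=1):
    # edge: outside brighter (sgn=1)
    def sc(p):
        t=0
        for g,c in views:
            o=smp(g,c,p[0],p[1],z,p[2]+w); i=smp(g,c,p[0],p[1],z,p[2]-w)
            t-=np.mean(np.clip(sgn*(o-i),-15,25))
        return t
    best=min(((sc([x+a,y+b,r]),a,b) for a in np.arange(-.012,.0121,.0015) for b in np.arange(-.012,.0121,.0015)))
    m=minimize(sc,[x+best[1],y+best[2],r],method="Nelder-Mead",options=dict(initial_simplex=np.array([x+best[1],y+best[2],r])+np.vstack([np.zeros(3),np.diag([.001,.001,.001])]),xatol=1e-5,fatol=1e-4,maxiter=800))
    return m.x,-m.fun/len(views)
E
python3 - <<'E'
from fit import *
np.set_printoptions(precision=4,suppress=True)
V={}
for t in("w1","w2","w3"):
    s,f=load(t); V[t]=setup(f,s)
for nm,vs,x,y,zt,ro,rb in(("M on L",["w1"],.603,.16,.068,.02375,.045),("M on L",["w1","w2"],.603,.16,.068,.02375,.045),
  ("S on M",["w2"],.642,-.017,.063,.01775,.041),("S on M",["w1","w2"],.642,-.017,.063,.01775,.041),
  ("L on S",["w3"],.676,-.173,.089,.02975,.038),("L on S",["w2","w3"],.676,-.173,.089,.02975,.038)):
    W=[V[k] for k in vs]
    print(nm,vs,"rim",*fitrim(W,x,y,zt,ro,freer=True), "freez",*(fitrim(W,x,y,zt,ro,freez=True) if len(vs)>1 else [""]))
    for z in(0,.019): print("   base z",z,*fitbase(W,x,y,z,rb))
E
```

```text
M on L ['w1'] rim [0.6054 0.1627 0.0736 0.0235] 16.620991645185054 freez 
   base z 0 [0.6006 0.1621 0.0464] 24.991538570521
   base z 0.019 [0.6039 0.1603 0.0442] 24.994391051430167
M on L ['w1', 'w2'] rim [0.6055 0.1629 0.0724 0.0235] 12.986326697673597 freez [0.6054 0.1627 0.0687 0.0244] 12.653328544169575
   base z 0 [0.6012 0.1618 0.0466] 20.37086589314751
   base z 0.019 [0.6052 0.1592 0.0453] 16.012020840163462
S on M ['w2'] rim [ 0.6404 -0.0174  0.067   0.0175] 17.049909255789277 freez 
   base z 0 [ 0.639 -0.014  0.042] 25.0
   base z 0.019 [ 0.6431 -0.0161  0.0403] 25.0
S on M ['w1', 'w2'] rim [ 0.6401 -0.0173  0.0674  0.0178] 22.043178030083155 freez [ 0.64   -0.0173  0.0628  0.0191] 22.060718328481514
   base z 0 [ 0.6407 -0.0151  0.0425] 22.368186191373784
   base z 0.019 [ 0.6421 -0.0134  0.0406] 21.021679626214016
L on S ['w3'] rim [ 0.6798 -0.1657  0.0904  0.0297] 23.520923460284564 freez 
   base z 0 [ 0.6814 -0.1675  0.0351] 20.36145323821825
   base z 0.019 [ 0.6805 -0.1671  0.0378] 13.65111619218698
L on S ['w2', 'w3'] rim [ 0.6795 -0.1657  0.0913  0.0299] 21.379013266197962 freez [ 0.6796 -0.1656  0.0892  0.0301] 21.154905303526114
   base z 0 [ 0.6803 -0.165   0.0363] 17.652604864047184
   base z 0.019 [ 0.6777 -0.165   0.0383] 13.734778758435855
```

Request:
step_arm:
  commands: "0 -4 30 0 0 0;0 0 40 0 0 0;0 0 40 0 0 0;0 0 35 0 0 0;0 0 30 0 0 0;0 0 15 0 0 0;0 0 10 0 0 0;0 0 0 0 0 0"

```text
t: 6.25
eef_pos: [0.6799, -0.1661, 0.0717]
ee_rot: [3.142, -0.0, -0.416]
force: [0.9, 0.3, -0.2]
width: 0.0874
```

```bash
python3 -c "
from h import *
shoot('w4'); togo(.6796,-.1656,.071)"
```

```text
pos [ 680.3 -166.3   72.4] rot [-3.141e+00 -1.000e-03 -4.160e-01] tool shift mm [-0.9 -0.4  1.4] t 6.3 w 87.6 F [0.5 0.1 0.5]
```

View pics/w4.png

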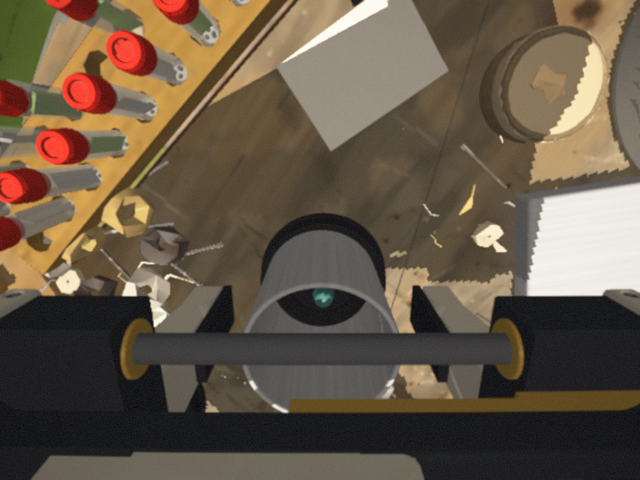

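Request:
step_arm:
  commands: "0 0 0 0 0 0;0 0 0 0 0 0;0 0 0 0 0 0;0 0 0 0 0 0"
  jaw: 50
  grip_force: 25

```text
t: 6.8
eef_pos: [0.6801, -0.1665, 0.0721]
ee_rot: [-3.141, -0.001, -0.417]
force: [0.2, 0.6, 4.0]
width: 0.0627
```

Request:
step_arm:
  commands: "0 0 0 0 0 0;0 0 -10 0 0 0;0 0 -20 0 0 0;0 0 -30 0 0 0;0 0 -20 0 0 0;0 0 0 0 0 0"

```text
t: 7.55
eef_pos: [0.6806, -0.1666, 0.1534]
ee_rot: [-3.14, -0.003, -0.417]
force: [1.3, -0.3, -2.5]
width: 0.0622
```

```bash
python3 -c "
from h import *
shoot('w5'); togo(.62,-.316,.152)"
```

```text
pos [ 679.7 -166.4  151.7] rot [-3.141 -0.    -0.417] tool shift mm [  6.  160.9  -0.3] t 7.6 w 62.5 F [-0.  -0.2 -2.2]
```

View pics/w5.png

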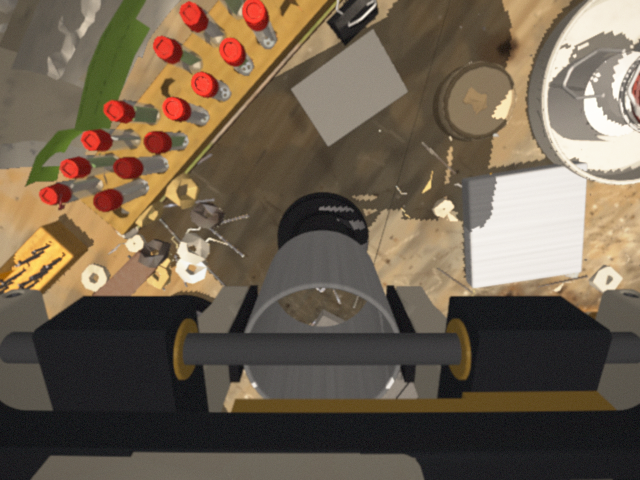

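```bash
python3 -c "
from h import *
s,f=load('w3');c=cam(f,s)
P=np.array([at_z(c,p,.02) for p in((420,164),(504,152),(509,240),(427,243))]);print(P,P.mean(0))
s,f=load('w5');c=cam(f,s)
P=np.array([at_z(c,p,.02) for p in((466,178),(585,166),(584,277),(473,288))]);print(P,P.mean(0))
togo(*P.mean(0)[:2],.082)
"
```

```text
[[ 0.67917424 -0.2838115   0.02      ]
 [ 0.65513237 -0.36976819  0.02      ]
 [ 0.55756403 -0.34912136  0.02      ]
 [ 0.59217498 -0.26199078  0.02      ]] [ 0.6210114  -0.31617296  0.02      ]
[[ 0.68075665 -0.28476952  0.02      ]
 [ 0.65333027 -0.36948183  0.02      ]
 [ 0.56377237 -0.35045156  0.02      ]
 [ 0.59179075 -0.26351953  0.02      ]] [ 0.62241251 -0.31705561  0.02      ]
pos [ 679.7 -166.4  151.7] rot [-3.141 -0.    -0.417] tool shift mm [  8.6 161.   69.7] t 7.6 w 62.5 F [-0.  -0.2 -2.2]
```

Request:
step_arm:
  commands: "2 25 0 0 0 0;2 45 0 0 0 0;2 45 0 0 0 0;2 30 0 0 0 0;0 16 0 0 0 0;0 0 20 0 0 0;0 0 30 0 0 0;0 0 16 0 0 0"

```text
t: 8.6
eef_pos: [0.6205, -0.3166, 0.083]
ee_rot: [3.141, 0.004, -0.417]
force: [-0.6, 0.3, -2.2]
width: 0.0626
```

Request:
step_arm:
  commands: "0 0 7 0 0 0;0 0 3 0 0 0;0 0 0 0 0 0;0 0 1 0 0 0;0 0 0 0 0 0"

```text
t: 9.22
eef_pos: [0.6222, -0.317, 0.0751]
ee_rot: [-3.141, -0.001, -0.417]
force: [0.3, 0.7, -3.0]
width: 0.062
```

Request:
step_arm:
  commands: "0 0 1 0 0 0;0 0 0.7 0 0 0;0 0 0 0 0 0"

```text
t: 9.6
eef_pos: [0.622, -0.317, 0.0731]
ee_rot: [3.142, -0.0, -0.417]
force: [-0.7, 0.8, 0.3]
width: 0.0625
```

Request:
step_arm:
  commands: "0 0 0 0 0 0;0 0 0 0 0 0;0 0 0 0 0 0;0 0 -15 0 0 0;0 0 -30 0 0 0;0 0 -50 0 0 0;0 0 -50 0 0 0;0 0 -30 0 0 0"
  jaw: 87.6

```text
t: 10.6
eef_pos: [0.6227, -0.3174, 0.2527]
ee_rot: [-3.141, -0.005, -0.417]
force: [1.0, 0.5, -1.1]
width: 0.0875
```

```bash
python3 -c "
from h import *
shoot('w6'); togo(.66,-.09,.25)"
```

```text
pos [ 623.8 -318.1  256.6] rot [-3.142 -0.01  -0.416] tool shift mm [ -59.1 -223.2    6. ] t 10.65 w 87.6 F [ 1.2 -0.9  3.6]
```

View pics/w6.png

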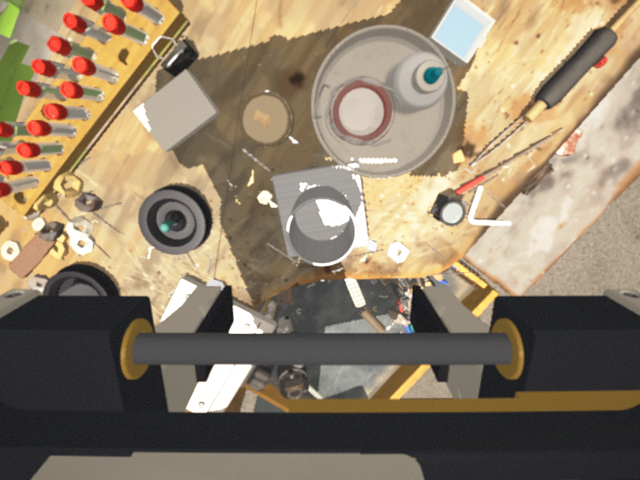

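Request:
step_arm:
  commands: "-12 -45 0 0 0 0;-12 -45 0 0 0 0;-12 -45 0 0 0 0;-12 -45 0 0 0 0;-11 -43 0 0 0 0;0 0 0 0 0 0;0 0 0 0 0 0;0 0 0 0 0 0"

```text
t: 11.65
eef_pos: [0.6581, -0.0901, 0.2482]
ee_rot: [-3.142, -0.0, -0.418]
force: [0.4, 0.4, -0.2]
width: 0.0875
```

```bash
python3 -c "
from h import *
shoot('w7'); togo(.64,-.0173,.25)"
```

```text
pos [658.1 -90.2 248.1] rot [ 3.142 -0.    -0.418] tool shift mm [-46.1 -59.3  -1.9] t 11.7 w 87.9 F [-0.  -0.5 -0.7]
```

View pics/w7.png

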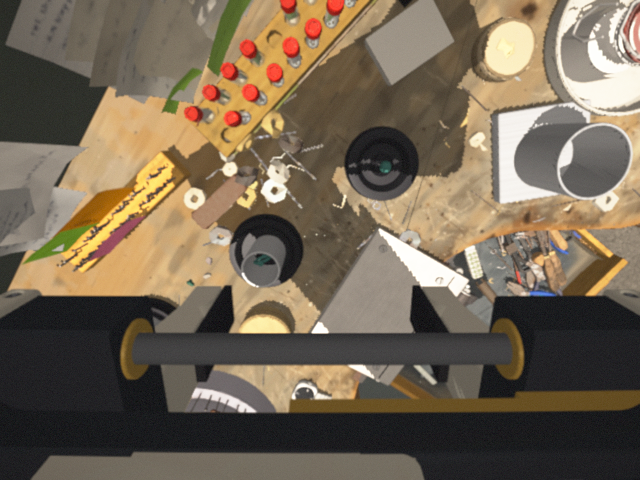

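```bash
python3 - <<'E'
from fit import *
np.set_printoptions(precision=4,suppress=True)
L=[]
for t,(u,v) in(("w6",(175,220)),("w7",(381,163))):
    s,f=load(t); c=f["frame"][v-45:v+45,u-45:u+45,::-1].astype(float)
    L.append(cv2.resize(np.clip(c*2.2+10,0,255).astype(np.uint8),(390,390),interpolation=cv2.INTER_CUBIC))
cv2.imwrite("pics/crop3.png",np.hstack(L))
V={}
for t in("w6","w7"):
    s,f=load(t); V[t]=setup(f,s)
def edge(views,x,y,z,r,sgn,w=.0012,clip=60,span=.006):
    def sc(p):
        t=0
        for g,c in views: t-=np.mean(np.clip(sgn*(smp(g,c,p[0],p[1],z,p[2]+w)-smp(g,c,p[0],p[1],z,p[2]-w)),-10,clip))
        return t
    b=min((sc([x+a,y+b,r+q]),a,b,q) for a in np.arange(-span,span+1e-4,.001) for b in np.arange(-span,span+1e-4,.001) for q in(-.002,-.001,0,.001,.002))
    x0=np.array([x+b[1],y+b[2],r+b[3]])
    m=minimize(sc,x0,method="Nelder-Mead",options=dict(initial_simplex=x0+np.vstack([np.zeros(3),np.eye(3)*.001]),xatol=1e-5,fatol=1e-4))
    return m.x,-m.fun/len(views)
for vs in(["w6"],["w7"],["w6","w7"]):
    W=[V[k] for k in vs]
    for z in(0,.01,.019): print(vs,"outer z",z,*edge(W,.679,-.168,z,.038,1))
    for sg in(1,-1): print(vs,"mouth",sg,*edge(W,.679,-.168,.019,.0265,sg,clip=30))
s,f=load("w7"); 
print(fitrim([V["w7"]],.64,-.0173,.063,.01775),fitrim([V["w6"]],.622,-.317,.09,.02975,freer=True),fitrim([V["w7"]],.622,-.317,.09,.02975,freer=True),fitrim([V["w6"],V["w7"]],.622,-.317,.09,.02975,freez=True))
E
```

```text
['w6'] outer z 0 [ 0.6782 -0.167   0.0384] 41.882818126393694
['w6'] outer z 0.01 [ 0.6787 -0.1718  0.0374] 42.37105134542511
['w6'] outer z 0.019 [ 0.6778 -0.1698  0.0389] 41.2811397201649
['w6'] mouth 1 [ 0.6774 -0.1661  0.0272] 30.0
['w6'] mouth -1 [ 0.6833 -0.1757  0.0262] 17.25679555032577
['w7'] outer z 0 [ 0.676  -0.1667  0.0389] 43.21882288505461
['w7'] outer z 0.01 [ 0.6775 -0.1655  0.0379] 43.74839853710866
['w7'] outer z 0.019 [ 0.6789 -0.1645  0.0369] 44.2176228594589
['w7'] mouth 1 [ 0.6772 -0.1655  0.0269] 16.307015531771434
['w7'] mouth -1 [ 0.683  -0.1667  0.0243] 7.816627932321698
['w6', 'w7'] outer z 0 [ 0.6766 -0.1665  0.0386] 37.90186813381291
['w6', 'w7'] outer z 0.01 [ 0.6775 -0.1653  0.0384] 37.57399046356795
['w6', 'w7'] outer z 0.019 [ 0.6784 -0.1653  0.0366] 31.233222380834388
['w6', 'w7'] mouth 1 [ 0.6773 -0.1656  0.027 ] 23.128427827936378
['w6', 'w7'] mouth -1 [ 0.6852 -0.1686  0.0265] 8.58364975478742
(array([ 0.6399, -0.017 ,  0.0622,  0.0184]), np.float64(14.65666198364165)) (array([ 0.6207, -0.3164,  0.0906,  0.0299]), np.float64(8.422815490836179)) (array([ 0.6202, -0.3173,  0.0973,  0.0298]), np.float64(27.82781885392556)) (array([ 0.6206, -0.3167,  0.0908,  0.031 ]), np.float64(18.049776602488482))
```

View pics/crop3.png

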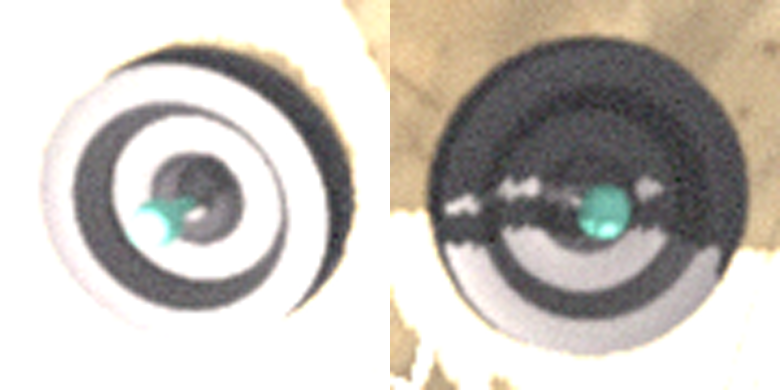

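Request:
step_arm:
  commands: "-16 -21 10 0 0 0;-16 -21 30 0 0 0;-14 -17 40 0 0 0;0 0 40 0 0 0;0 0 40 0 0 0;0 0 22 0 0 0;0 0 13 0 0 0;0 0 0 0 0 0"
  jaw: 70

```text
t: 12.7
eef_pos: [0.6398, -0.0172, 0.0523]
ee_rot: [3.141, 0.001, -0.418]
force: [0.2, 0.2, 0.7]
width: 0.0702
```

```bash
python3 -c "
from h import *
shoot('w8'); togo(.64,-.0173,.053)"
```

```text
pos [640.5 -17.   53.3] rot [ 3.142 -0.    -0.417] tool shift mm [-0.3  0.5  0.3] t 12.75 w 70.1 F [-0.5 -0.1  0.3]
```

View pics/w8.png

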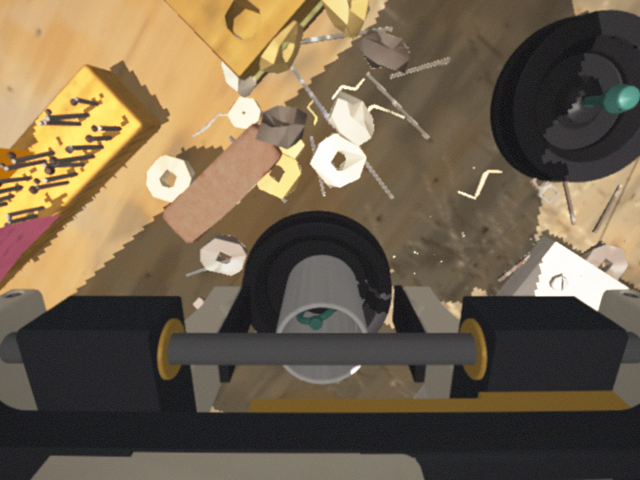

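Request:
step_arm:
  commands: "0 0 0 0 0 0;0 0 0 0 0 0;0 0 0 0 0 0;0 0 0 0 0 0;0 0 0 0 0 0"
  jaw: 28
  grip_force: 20

```text
t: 13.38
eef_pos: [0.6402, -0.0166, 0.0532]
ee_rot: [-3.141, -0.0, -0.417]
force: [-1.7, 0.7, 4.0]
width: 0.0382
```

Request:
step_arm:
  commands: "0 0 -10 0 0 0;0 0 -20 0 0 0;0 0 -30 0 0 0;0 0 -20 0 0 0;0 0 0 0 0 0;0 0 0 0 0 0"

```text
t: 14.12
eef_pos: [0.6396, -0.0166, 0.1323]
ee_rot: [3.141, 0.001, -0.417]
force: [0.1, -0.3, -2.1]
width: 0.0381
```

```bash
python3 -c "
from h import *
shoot('w9'); togo(.6773,-.1656,.133)"
```

```text
pos [639.4 -16.6 131.9] rot [ 3.141e+00  1.000e-03 -4.170e-01] tool shift mm [ 95.  120.9  -1.1] t 14.18 w 37.9 F [-1.  -0.3 -1.2]
```

View pics/w9.png

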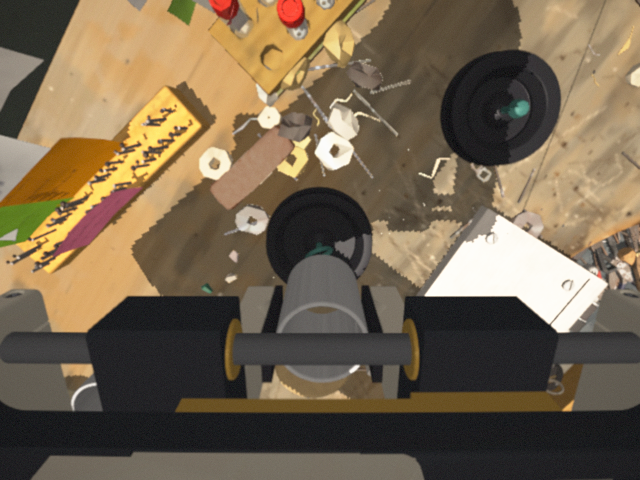

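Request:
step_arm:
  commands: "15 20 0 0 0 0;25 32 0 0 0 0;25 32 0 0 0 0;20 25 0 0 0 0;10 12 0 0 0 0;0 0 0 0 0 0;0 0 0 0 0 0"

```text
t: 15.05
eef_pos: [0.6777, -0.1649, 0.1324]
ee_rot: [3.141, 0.001, -0.416]
force: [0.3, -0.6, -1.3]
width: 0.0375
```

```bash
python3 - <<'E'
from fit import *
s,f=shoot('w10'); togo(.6775,-.1653,.053)
print(fitrim([setup(f,s)],s["eef_pos"][0],s["eef_pos"][1],s["eef_pos"][2]+.0097,.01775))
E
```

```text
pos [ 677.8 -164.7  132.6] rot [ 3.142e+00  1.000e-03 -4.160e-01] tool shift mm [ 0.   0.6 79.6] t 15.1 w 38.2 F [-0.8 -0.2 -1.4]
(array([ 0.67740355, -0.16470798,  0.1411797 ,  0.01841836]), np.float64(12.934328195179583))
```

View pics/w10.png

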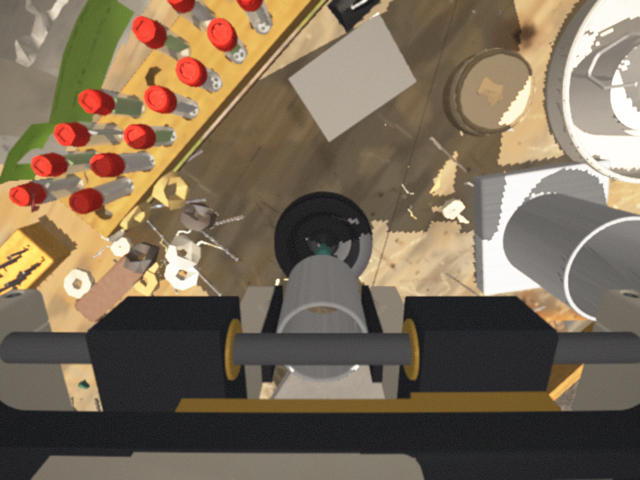

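Request:
step_arm:
  commands: "0 1 15 0 0 0;0 0 20 0 0 0;0 0 20 0 0 0;0 0 10 0 0 0;0 0 5 0 0 0;0 0 0 0 0 0"

```text
t: 15.85
eef_pos: [0.6776, -0.1665, 0.0628]
ee_rot: [3.141, 0.0, -0.417]
force: [0.1, 0.1, -1.5]
width: 0.0382
```

Request:
step_arm:
  commands: "0 0 4 0 0 0;0 0 3 0 0 0;0 0 0 0 0 0;0 0 1 0 0 0;0 0 1 0 0 0;0 0 0 0 0 0"

```text
t: 16.6
eef_pos: [0.6775, -0.1666, 0.0538]
ee_rot: [3.142, 0.0, -0.417]
force: [0.4, 0.6, -1.3]
width: 0.0382
```

Request:
step_arm:
  commands: "0 0 1 0 0 0;0 0 0 0 0 0;0 0 0.5 0 0 0;0 0 0 0 0 0"

```text
t: 17.1
eef_pos: [0.6777, -0.1666, 0.0532]
ee_rot: [-3.142, -0.001, -0.417]
force: [-2.4, 1.3, 5.9]
width: 0.0379
```

Contact registers at the expected floor height, so I'll release and retreat.

Request:
step_arm:
  commands: "0 0 0 0 0 0;0 0 0 0 0 0;0 0 0 0 0 0;0 0 -20 0 0 0;0 0 -50 0 0 0;0 0 -60 0 0 0;0 0 -50 0 0 0;0 0 -15 0 0 0"
  jaw: 72

```text
t: 18.1
eef_pos: [0.6791, -0.167, 0.2538]
ee_rot: [-3.139, -0.008, -0.416]
force: [0.2, -0.8, -0.0]
width: 0.0716
```

Request:
step_arm:
  commands: "-28 -35 0 0 0 0;-28 -35 0 0 0 0;-28 -35 0 0 0 0;-28 -35 0 0 0 0;0 0 0 0 0 0;0 0 0 0 0 0;0 0 0 0 0 0"
  jaw: 80

```text
t: 18.98
eef_pos: [0.6319, 0.0059, 0.2474]
ee_rot: [3.141, 0.0, -0.418]
force: [0.8, -1.2, -0.1]
width: 0.0798
```

```bash
python3 - <<'E'
from fit import *
s,f=shoot('w11'); togo(.6054,.1627,.055)
for z in(.063,): print(fitrim([setup(f,s)],.6773,-.1656,z,.01775,freer=True))
E
```

```text
pos [631.9   5.8 247.3] rot [ 3.141  0.    -0.418] tool shift mm [ -87.9 -132.6  192.2] t 19.02 w 79.8 F [-0.3 -0.3  0.1]
(array([ 0.67747315, -0.16663322,  0.06390608,  0.01782018]), np.float64(29.034919766778078))
```

View pics/w11.png

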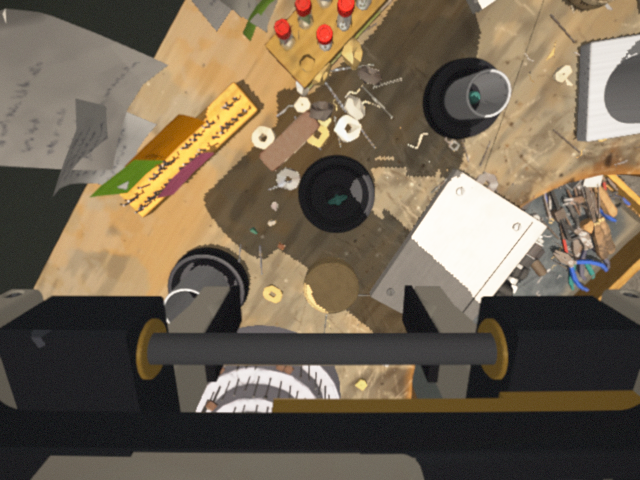

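```bash
cat >> fit.py <<'E'
def edge(views,x,y,z,r,sgn,w=.0012,clip=60,span=.006):
    def sc(p):
        t=0
        for g,c in views: t-=np.mean(np.clip(sgn*(smp(g,c,p[0],p[1],z,p[2]+w)-smp(g,c,p[0],p[1],z,p[2]-w)),-10,clip))
        return t
    b=min((sc([x+a,y+b,r+q]),a,b,q) for a in np.arange(-span,span+1e-4,.001) for b in np.arange(-span,span+1e-4,.001) for q in(-.002,-.001,0,.001,.002))
    x0=np.array([x+b[1],y+b[2],r+b[3]])
    m=minimize(sc,x0,method="Nelder-Mead",options=dict(initial_simplex=x0+np.vstack([np.zeros(3),np.eye(3)*.001]),xatol=1e-5,fatol=1e-4))
    return m.x,-m.fun/len(views)
E
python3 - <<'E'
from fit import *
np.set_printoptions(precision=4,suppress=True)
V={};L=[]
for t,(u,v) in(("w9",(320,240)),("w10",(320,240)),("w11",(336,194))):
    s,f=load(t); V[t]=setup(f,s)
    c=f["frame"][v-55:v+55,u-55:u+55,::-1].astype(float)
    L.append(cv2.resize(np.clip(c*3+10,0,255).astype(np.uint8),(266,266),interpolation=cv2.INTER_CUBIC))
cv2.imwrite("pics/crop4.png",np.hstack(L))
for vs in(["w11"],["w9"]):
    W=[V[k] for k in vs]
    for z in(0,.01,.019): print(vs,"outer z",z,*edge(W,.641,-.015,z,.041,1))
    for sg in(1,-1): print(vs,"mouth",sg,*edge(W,.641,-.015,.019,.0325,sg,clip=30))
W=[V["w11"]];print("inner",*edge(W,.641,-.015,.011,.0275,1,clip=30))
E
```

```text
['w11'] outer z 0 [ 0.6394 -0.0147  0.042 ] 37.69173913352953
['w11'] outer z 0.01 [ 0.6411 -0.0151  0.0409] 38.361981515315854
['w11'] outer z 0.019 [ 0.6427 -0.0154  0.04  ] 38.97041491631163
['w11'] mouth 1 [ 0.6396 -0.0113  0.0358] 17.13926011616878
['w11'] mouth -1 [ 0.648  -0.0125  0.0306] 4.10010985800162
['w9'] outer z 0 [ 0.6384 -0.0135  0.043 ] 30.636739047586737
['w9'] outer z 0.01 [ 0.6412 -0.0148  0.0414] 31.27297156136396
['w9'] outer z 0.019 [ 0.6437 -0.016   0.0399] 31.857129131161006
['w9'] mouth 1 [ 0.6429 -0.0161  0.0401] 21.313688240689103
['w9'] mouth -1 [ 0.6371 -0.0178  0.0319] 4.624908883735003
inner [ 0.6373 -0.0232  0.0254] 7.508503094516944
```

View pics/crop4.png

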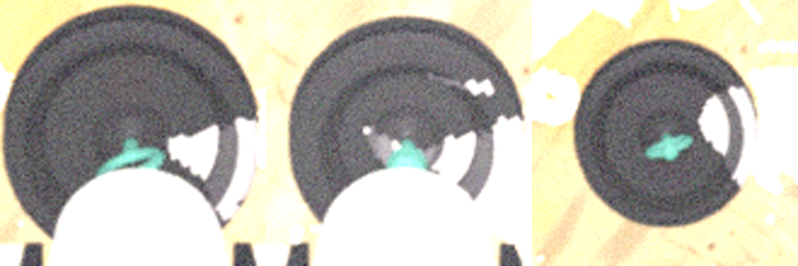

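```bash
python3 - <<'E'
from fit import *
np.set_printoptions(precision=4,suppress=True)
s,f=load("w1"); v=setup(f,s); c=v[1]
print("jar",at_z(c,(236,272),.08),at_z(c,(214,272),.08),at_z(c,(236,250),.08))
print("base L",*edge([v],.604,.160,.01,.045,1), *edge([v],.604,.160,.0,.045,1), *edge([v],.604,.160,.019,.045,1))
togo(.6054,.1628,.060)
E
```

```text
jar [0.5842 0.257  0.08  ] [0.5931 0.2769 0.08  ] [0.6045 0.2461 0.08  ]
base L [0.6036 0.1609 0.0451] 31.202060471649162 [0.6018 0.1618 0.0463] 30.74808757967356 [0.6051 0.1601 0.0441] 31.62108173743774
pos [631.9   5.8 247.3] rot [ 3.141  0.    -0.418] tool shift mm [ -87.9 -132.7  187.2] t 19.02 w 79.8 F [-0.3 -0.3  0.1]
```

Request:
step_arm:
  commands: "-22 -33 0 0 0 0;-22 -33 0 0 0 0;-22 -33 20 0 0 0;-22 -34 40 0 0 0;0 0 50 0 0 0;0 0 40 0 0 0;0 0 25 0 0 0;0 0 0 0 0 0"
  jaw: 72

```text
t: 20.02
eef_pos: [0.6043, 0.1625, 0.0701]
ee_rot: [3.138, 0.003, -0.418]
force: [-0.5, 0.3, 0.3]
width: 0.0719
```

Request:
step_arm:
  commands: "0 0 6 0 0 0;0 0 6 0 0 0;0 0 0 0 0 0"

```text
t: 20.4
eef_pos: [0.6053, 0.164, 0.0606]
ee_rot: [-3.141, -0.0, -0.417]
force: [0.1, -0.1, 0.2]
width: 0.0718
```

```bash
python3 - <<'E'
from fit import *
s,f=shoot('w12'); togo(.6054,.1628,.06)
E
```

```text
pos [605.4 164.   60.8] rot [-3.141 -0.    -0.417] tool shift mm [0.5 1.1 0.8] t 20.45 w 71.9 F [-1.3 -0.2  0. ]
```

View pics/w12.png

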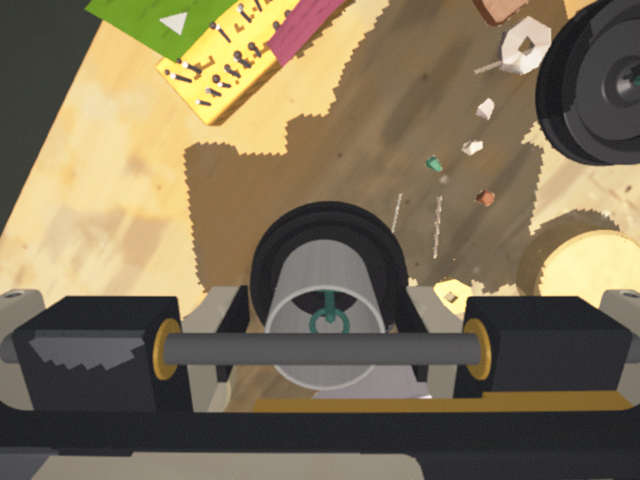

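Request:
step_arm:
  commands: "0.5 1 0 0 0 0;0 0 0 0 0 0;0 0 0 0 0 0;0 0 0 0 0 0;0 0 0 0 0 0"
  jaw: 40
  grip_force: 22

```text
t: 21.08
eef_pos: [0.6053, 0.1629, 0.0606]
ee_rot: [-3.142, -0.0, -0.417]
force: [-0.5, -1.5, 3.0]
width: 0.0504
```

Request:
step_arm:
  commands: "0 0 0 0 0 0;0 0 -10 0 0 0;0 0 -20 0 0 0;0 0 -30 0 0 0;0 0 -25 0 0 0;0 0 0 0 0 0;0 0 0 0 0 0"

```text
t: 21.95
eef_pos: [0.6047, 0.1627, 0.1447]
ee_rot: [3.141, 0.001, -0.417]
force: [0.0, -1.2, -1.9]
width: 0.05
```

```bash
python3 - <<'E'
from fit import *
np.set_printoptions(precision=4,suppress=True)
s,f=shoot('w13'); togo(.6411,-.0150,.1455)
v=setup(f,s)
print(fitrim([v],s["eef_pos"][0],s["eef_pos"][1],s["eef_pos"][2]+.0077,.02375))
print("base L",*edge([v],.604,.160,.01,.045,1))
E
```

```text
pos [604.5 162.6 144.3] rot [ 3.14   0.001 -0.417] tool shift mm [105.4 147.6  -1.2] t 22.0 w 50.3 F [-0.1  0.2 -1.7]
(array([0.6042, 0.1629, 0.1527, 0.0245]), np.float64(9.784423983134388))
base L [0.6041 0.1602 0.0449] 32.53586920246133
```

View pics/w13.png

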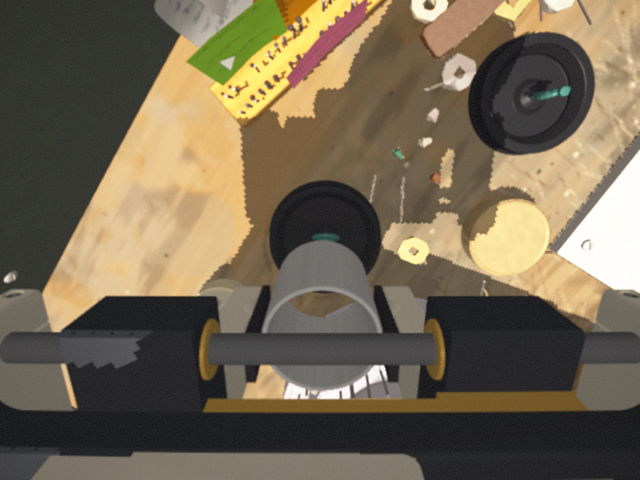

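Request:
step_arm:
  commands: "15 22 0 0 0 0;25 35 0 0 0 0;25 35 0 0 0 0;25 35 0 0 0 0;15 20 0 0 0 0;0 0 0 0 0 0;0 0 0 0 0 0"

```text
t: 22.88
eef_pos: [0.6413, -0.0139, 0.1444]
ee_rot: [3.141, 0.001, -0.417]
force: [-0.1, 0.4, -0.9]
width: 0.0502
```

```bash
python3 - <<'E'
from fit import *
np.set_printoptions(precision=4,suppress=True)
s,f=shoot('w14'); togo(.6411,-.0150,.0607)
v=setup(f,s)
print(fitrim([v],s["eef_pos"][0],s["eef_pos"][1],s["eef_pos"][2]+.0077,.02375))
print("base M",*edge([v],.641,-.015,.01,.041,1))
E
```

```text
pos [641.4 -13.5 144.6] rot [ 3.141  0.001 -0.416] tool shift mm [ 0.4  1.4 83.9] t 22.93 w 50.1 F [ 0.9  0.1 -1.5]
(array([ 0.6408, -0.0137,  0.1524,  0.0247]), np.float64(19.698559913772588))
base M [ 0.6415 -0.015   0.0411] 31.081751233367836
```

View pics/w14.png

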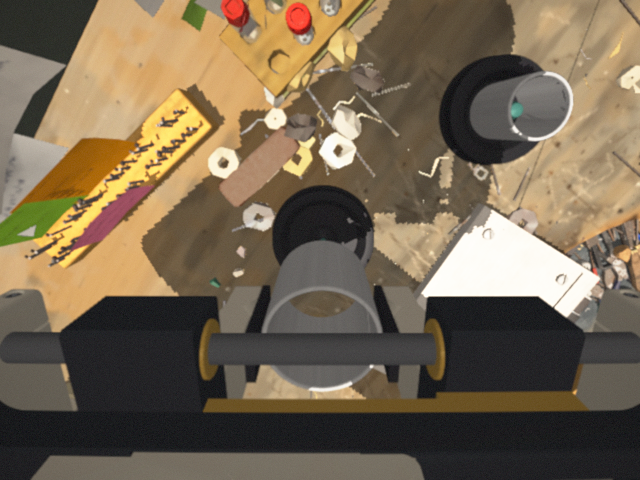

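Request:
step_arm:
  commands: "0.5 1 15 0 0 0;0.3 0 20 0 0 0;0 0 20 0 0 0;0 0 14 0 0 0;0 0 6 0 0 0;0 0 0 0 0 0;0 0 4 0 0 0;0 0 2 0 0 0"

```text
t: 23.92
eef_pos: [0.6423, -0.0152, 0.0647]
ee_rot: [-3.141, -0.001, -0.417]
force: [-1.0, 0.1, -1.1]
width: 0.0502
```

Request:
step_arm:
  commands: "0 0 0 0 0 0;0 0 1 0 0 0;0 0 1 0 0 0;0 0 0 0 0 0"

```text
t: 24.42
eef_pos: [0.6421, -0.0153, 0.0623]
ee_rot: [3.142, 0.0, -0.417]
force: [-0.5, 0.4, -1.5]
width: 0.0501
```

Request:
step_arm:
  commands: "0 0 1 0 0 0;0 0 0 0 0 0;0 0 0.6 0 0 0;0 0 0 0 0 0"

```text
t: 24.92
eef_pos: [0.6421, -0.0153, 0.0607]
ee_rot: [3.142, 0.0, -0.417]
force: [0.4, -1.0, -1.7]
width: 0.0499
```

Request:
step_arm:
  commands: "0 0 0.5 0 0 0;0 0 0 0 0 0;0 0 0.3 0 0 0;0 0 0 0 0 0"

```text
t: 25.42
eef_pos: [0.6422, -0.0153, 0.0605]
ee_rot: [-3.142, -0.0, -0.417]
force: [-2.6, 0.6, 4.9]
width: 0.05
```

Contact again at the expected height. I'll release and retreat.

Request:
step_arm:
  commands: "0 0 0 0 0 0;0 0 0 0 0 0;0 0 0 0 0 0;0 0 -20 0 0 0;0 0 -50 0 0 0;0 0 -60 0 0 0;0 0 -50 0 0 0;0 0 -10 0 0 0"
  jaw: 78

```text
t: 26.42
eef_pos: [0.6438, -0.0151, 0.2546]
ee_rot: [-3.138, -0.006, -0.416]
force: [-0.3, 0.8, 0.4]
width: 0.078
```

```bash
python3 - <<'E'
from fit import *
np.set_printoptions(precision=4,suppress=True)
s,f=shoot('w15'); togo(.6206,-.3167,.25)
v=setup(f,s)
print(fitrim([v],.641,-.015,.068,.02375,freer=True))
print("base M",*edge([v],.641,-.015,.01,.041,1),"base L",*edge([v],.604,.1605,.01,.045,1))
E
```

```text
pos [643.3 -15.2 253.7] rot [-3.139 -0.005 -0.417] tool shift mm [101.2 285.    3.2] t 26.48 w 78.1 F [ 1.2 -0.3  0.2]
(array([ 0.6421, -0.0153,  0.0726,  0.0236]), np.float64(21.181209890122446))
base M [ 0.6418 -0.0152  0.0408] 28.892515184233748 base L [0.6072 0.1527 0.045 ] 28.352010839527438
```

View pics/w15.png

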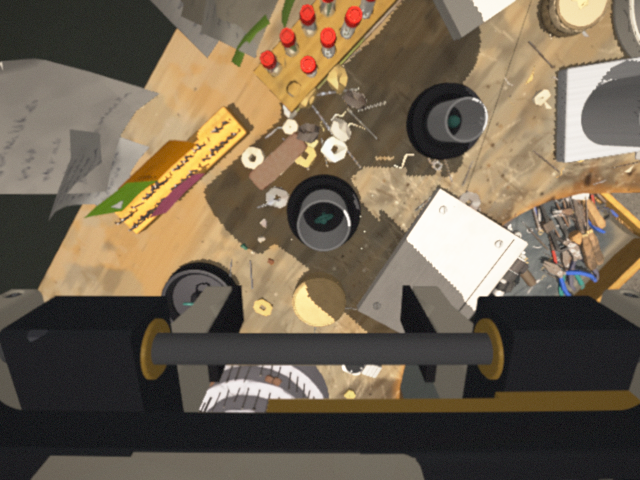

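Request:
step_arm:
  commands: "14 40 0 0 0 0;17 50 0 0 0 0;17 50 0 0 0 0;17 50 0 0 0 0;17 50 0 0 0 0;19 45 0 0 0 0;0 0 0 0 0 0;0 0 0 0 0 0"
  jaw: 87.6

```text
t: 27.48
eef_pos: [0.6185, -0.3167, 0.2482]
ee_rot: [3.142, 0.002, -0.418]
force: [0.1, 0.2, 0.0]
width: 0.0873
```

```bash
python3 - <<'E'
from fit import *
np.set_printoptions(precision=4,suppress=True)
s,f=shoot('w16')
v=setup(f,s)
r=fitrim([v],.6206,-.3167,.09,.02975,freer=True);print(r)
togo(r[0][0],r[0][1],.072)
E
```

```text
(array([ 0.6206, -0.3165,  0.0915,  0.0297]), np.float64(11.058651778185162))
pos [ 618.8 -316.1  248.7] rot [ 3.142  0.002 -0.417] tool shift mm [  2.1  -0.4 176.7] t 27.52 w 87.6 F [-0.5 -1.1 -0.5]
```

Request:
step_arm:
  commands: "2 0 30 0 0 0;0 0 40 0 0 0;0 0 40 0 0 0;0 0 35 0 0 0;0 0 20 0 0 0;0 0 11 0 0 0;0 0 0 0 0 0;0 0 0 0 0 0"

```text
t: 28.52
eef_pos: [0.6217, -0.3174, 0.0752]
ee_rot: [-3.141, -0.002, -0.416]
force: [0.9, -0.7, 0.3]
width: 0.0877
```

Request:
step_arm:
  commands: "0 0 0 0 0 0;0 0 0 0 0 0;0 0 0 0 0 0;0 0 0 0 0 0;0 0 0 0 0 0"
  jaw: 50
  grip_force: 25

```text
t: 29.15
eef_pos: [0.6211, -0.3176, 0.0743]
ee_rot: [-3.142, -0.001, -0.417]
force: [-0.1, 1.4, 3.5]
width: 0.0626
```

Request:
step_arm:
  commands: "0 0 -10 0 0 0;0 0 -20 0 0 0;0 0 -30 0 0 0;0 0 -30 0 0 0;0 0 -20 0 0 0;0 0 0 0 0 0;0 0 0 0 0 0"

```text
t: 30.02
eef_pos: [0.6202, -0.3173, 0.1827]
ee_rot: [-3.141, 0.002, -0.417]
force: [-0.4, 0.9, -3.8]
width: 0.0627
```

```bash
python3 - <<'E'
from fit import *
np.set_printoptions(precision=4,suppress=True)
s,f=shoot('w17')
togo(.604,.1605,.18)
E
```

```text
pos [ 620.1 -317.3  182.4] rot [ 3.142  0.002 -0.417] tool shift mm [-208.2 -430.3    2.9] t 30.07 w 62.5 F [-0.7  0.5 -2.1]
```

View pics/w17.png

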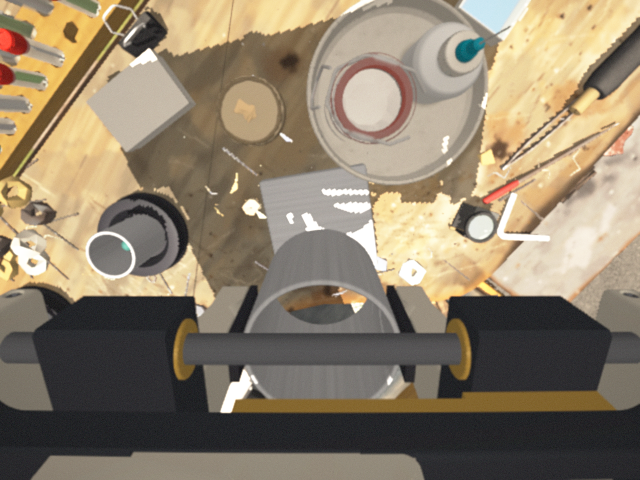

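Request:
step_arm:
  commands: "-12 -25 0 0 0 0;-20 -41 0 0 0 0;-22 -46 0 0 0 0;-22 -46 0 0 0 0;-22 -46 0 0 0 0;-22 -46 0 0 0 0;-22 -46 0 0 0 0;-22 -46 0 0 0 0"

```text
t: 31.08
eef_pos: [0.6086, 0.063, 0.1828]
ee_rot: [3.14, 0.001, -0.417]
force: [1.2, 0.7, -1.3]
width: 0.0627
```

Request:
step_arm:
  commands: "-20 -41 0 0 0 0;-16 -32 0 0 0 0;-8 -15 0 0 0 0;0 0 0 0 0 0;0 0 0 0 0 0;0 0 0 0 0 0"

```text
t: 31.82
eef_pos: [0.6048, 0.1587, 0.1838]
ee_rot: [3.141, 0.0, -0.418]
force: [-0.4, 0.1, -2.8]
width: 0.0622
```

```bash
python3 - <<'E'
from fit import *
np.set_printoptions(precision=4,suppress=True)
s,f=shoot('w18')
togo(.604,.1605,.0623)
v=setup(f,s)
print(fitrim([v],s["eef_pos"][0],s["eef_pos"][1],s["eef_pos"][2]+.0157,.02975),"base L",*edge([v],.604,.1605,.01,.045,1),"mouth",*edge([v],.604,.1605,.019,.0385,1,clip=30),*edge([v],.604,.1605,.019,.0385,-1,clip=30))
E
```

```text
pos [604.9 158.8 183.9] rot [ 3.141  0.    -0.418] tool shift mm [ -1.5  -1.2 121.6] t 31.88 w 61.9 F [ 0.2 -0.2 -2. ]
(array([0.6043, 0.1587, 0.1981, 0.031 ]), np.float64(9.007081532754864)) base L [0.6048 0.1601 0.0444] 25.383407929374194 mouth [0.607  0.159  0.0435] 19.262157122706505 [0.6065 0.1591 0.0317] 3.7731295319400866
```

View pics/w18.png

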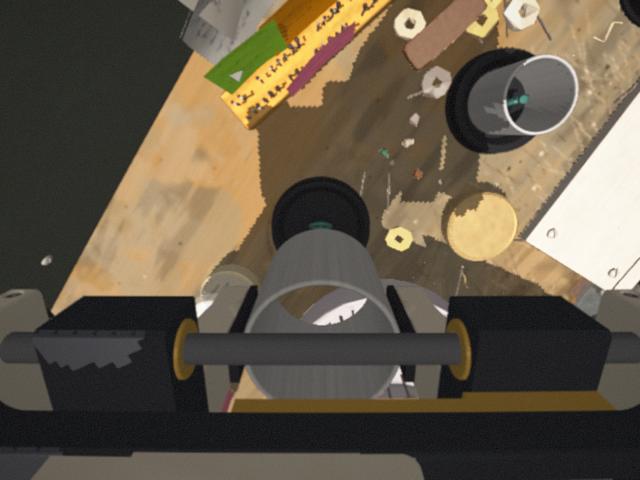

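Request:
step_arm:
  commands: "-1 -1.5 20 0 0 0;0 0 30 0 0 0;0 0 30 0 0 0;0 0 20 0 0 0;0 0 8 0 0 0;0 0 4 0 0 0;0 0 0 0 0 0;0 0 0 0 0 0"

```text
t: 32.88
eef_pos: [0.605, 0.1618, 0.0729]
ee_rot: [-3.14, -0.001, -0.417]
force: [-0.5, 0.4, -2.5]
width: 0.0624
```

Request:
step_arm:
  commands: "0 0 3 0 0 0;0 0 2 0 0 0;0 0 1.5 0 0 0;0 0 0 0 0 0;0 0 0 0 0 0"

```text
t: 33.5
eef_pos: [0.6046, 0.1616, 0.0655]
ee_rot: [-3.142, -0.0, -0.417]
force: [0.3, 0.7, -2.4]
width: 0.0625
```

Request:
step_arm:
  commands: "0 0.7 1 0 0 0;0 0 1 0 0 0;0 0 0.5 0 0 0;0 0 0 0 0 0;0 0 0 0 0 0"

```text
t: 34.12
eef_pos: [0.6042, 0.161, 0.063]
ee_rot: [-3.142, -0.0, -0.417]
force: [-0.7, -0.4, -2.6]
width: 0.0626
```

Request:
step_arm:
  commands: "0 0 0.5 0 0 0;0 0 0 0 0 0;0 0 0.5 0 0 0;0 0 0 0 0 0"

```text
t: 34.62
eef_pos: [0.6042, 0.1609, 0.0623]
ee_rot: [-3.142, -0.0, -0.417]
force: [-1.7, -0.4, 2.6]
width: 0.0623
```

Contact at 0.0623 m, as predicted. I'll release and retreat.

Request:
step_arm:
  commands: "0 0 0 0 0 0;0 0 0 0 0 0;0 0 0 0 0 0;0 0 0 0 0 0;0 0 -20 0 0 0;0 0 -50 0 0 0;0 0 -60 0 0 0;0 0 -50 0 0 0"
  jaw: 87.6

```text
t: 35.62
eef_pos: [0.6044, 0.161, 0.2445]
ee_rot: [-3.141, -0.001, -0.417]
force: [0.8, 0.4, -0.7]
width: 0.0875
```

Request:
step_arm:
  commands: "10 15 -10 0 0 0;10 15 -10 0 0 0;0 0 0 0 0 0;0 0 0 0 0 0;0 0 0 0 0 0"

```text
t: 36.25
eef_pos: [0.6101, 0.1255, 0.2608]
ee_rot: [3.14, 0.001, -0.417]
force: [-1.0, -0.4, 0.7]
width: 0.0879
```

```bash
python3 - <<'E'
from fit import *
np.set_printoptions(precision=4,suppress=True)
s,f=shoot('w19'); togo(.604,.16,.25)
v=setup(f,s); b=grab_frame("top"); a=grab_frame("side")
for n,x,y,zt,r in(("L",.6043,.1605,.078,.02975),("M",.6418,-.0152,.068,.02375),("S",.6775,-.1663,.063,.01775)):
    print(n,fitrim([v],x,y,zt,r,freer=True), fitrim([v],x,y,zt,r))
print("baseL",*edge([v],.604,.1605,.01,.045,1))
for o,p in(("tin",None),):pass
for o in("brass_tin","flux_pot","loupe_stand"): print(o,[(d["conf"],d["pixel"]) for d in recognise(b,o)[:1]],[(d["conf"],d["pixel"]) for d in recognise(a,o)[:1]])
cv2.imwrite("pics/d_top.png",cv2.resize(b["frame"][180:330,150:490,::-1],None,fx=2.3,fy=2.3,interpolation=cv2.INTER_CUBIC))
cv2.imwrite("pics/d_side.png",cv2.resize(a["frame"][170:350,150:480,::-1],None,fx=2.4,fy=2.4,interpolation=cv2.INTER_CUBIC))
# side fit of rims
va=setup(a)
for n,x,y,zt,r in(("L",.6043,.1605,.078,.02975),("M",.6418,-.0152,.068,.02375),("S",.6775,-.1663,.063,.01775)):
    print(n,"joint wrist+side freez",fitrim([v,va],x,y,zt,r,freez=True))
E
```

```text
pos [610.1 125.6 261. ] rot [ 3.14   0.001 -0.417] tool shift mm [-19.5 -29.   11. ] t 36.3 w 87.5 F [ 0.   0.2 -0.2]
L (array([0.6044, 0.1607, 0.0796, 0.0295]), np.float64(3.825507022061236)) (array([0.6042, 0.1608, 0.0758, 0.0306]), np.float64(3.228833531361543))
M (array([ 0.642 , -0.0143,  0.0707,  0.0233]), np.float64(4.8028008888161455)) (array([ 0.6418, -0.0149,  0.0666,  0.0244]), np.float64(4.05027522156023))
S (array([ 0.6773, -0.1668,  0.0653,  0.0181]), np.float64(23.58564836888512)) (array([ 0.6771, -0.1671,  0.0643,  0.019 ]), np.float64(23.13031345135754))
baseL [0.6046 0.1599 0.0446] 20.468496929921013
brass_tin [(0.82, [287.4, 276.5])] [(0.77, [280.0, 246.1])]
flux_pot [(0.73, [408.3, 206.1])] [(0.65, [427.1, 264.9])]
loupe_stand [(0.74, [412.9, 247.2])] [(0.68, [319.2, 228.0])]
L joint wrist+side freez (array([0.6032, 0.1618, 0.0726, 0.0339]), np.float64(-1.7022464090387173))
M joint wrist+side freez (array([ 0.6408, -0.0175,  0.0574,  0.0372]), np.float64(0.16222450638007135))
S joint wrist+side freez (array([ 0.6771, -0.1651,  0.0652,  0.018 ]), np.float64(14.275172218424895))
```

View pics/w19.png

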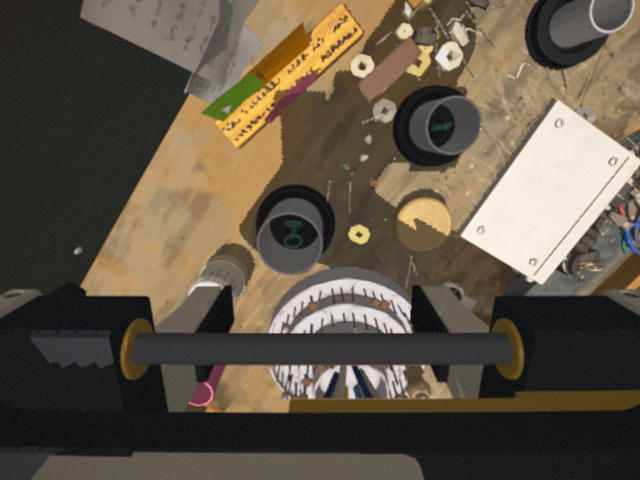

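View pics/d_side.png

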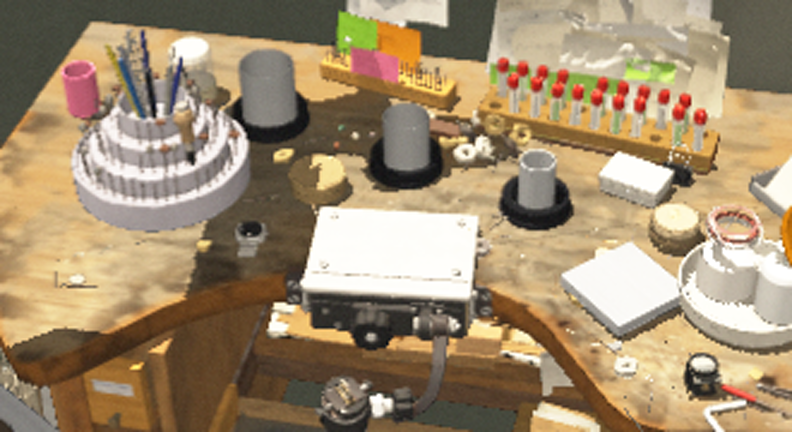

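Request:
step_arm:
  commands: "25 30 0 0 0 0;25 30 0 0 0 0;25 30 0 0 0 0;0 0 0 0 0 0;0 0 0 0 0 0;0 0 0 0 0 0"

```text
t: 37.45
eef_pos: [0.6424, 0.0135, 0.2621]
ee_rot: [-3.141, -0.0, -0.416]
force: [-0.2, -0.1, -0.1]
width: 0.0876
```

```bash
python3 - <<'E'
from fit import *
np.set_printoptions(precision=4,suppress=True)
shoot("w20")
V={t:setup(load(t)[1],load(t)[0]) for t in("w11","w15","w18","w19","w20")}
print("S",fitrim([V[k] for k in("w11","w15","w19","w20")],.6775,-.1663,.063,.01775,freez=True))
print("M",fitrim([V[k] for k in("w15","w18","w20")],.6418,-.0152,.068,.02375,freez=True))
print("L",fitrim([V[k] for k in("w19","w20")],.6043,.1605,.078,.02975,freez=True))
print("base M",*edge([V["w20"]],.641,-.015,.01,.041,1))
E
```

```text
S (array([ 0.6776, -0.1661,  0.0644,  0.0181]), np.float64(27.478893619749485))
M (array([ 0.6419, -0.0153,  0.0682,  0.0246]), np.float64(27.093048131486103))
L (array([0.6042, 0.1609, 0.078 , 0.0303]), np.float64(3.123112755964581))
base M [ 0.6421 -0.0153  0.0406] 31.09325209385655
```

View pics/w20.png

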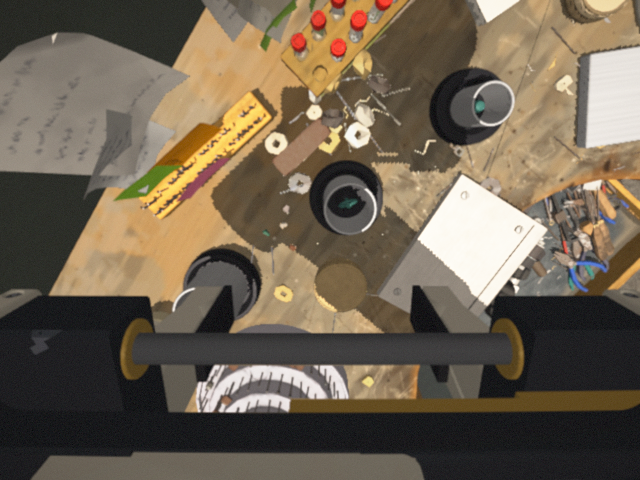

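Rim heights of 64, 68 and 78 mm (expected 63, 68 and 78) show all three flasks fully seated, and they are concentric within about 1 mm. I'm handing in.

```bash
python3 -c "
from station import *
print(job_done())"
```

```text
the job is handed in; nothing more can be done
None
```

All three flasks now stand in the bases made for their sizes, and the job was handed in at about 37.5 s of the 99 s allowed. I parked the large flask on the bench block, then moved small to base_small, medium to base_medium and large to base_large. Each was lowered until it touched the floor, then released.

**Last checks:**

| Flask | Rim height, measured (expected) | Offset from base centre |
|---|---|---|
| Small | 64.4 mm (63 mm) | about 1 mm |
| Medium | 68.2 mm (68 mm) | about 0.3 mm |
| Large | 78.0 mm (78 mm) | about 1 mm |

- **Seating:** each flask made contact at the height predicted for the base's inner floor, and the pictures show all three upright. The gripper is open and clear of everything.
- **Bystanders:** the networks' readings for the tin and flux pot moved by at most 3 pixels (under 10 mm). The loupe and the pink tube look unmoved in the pictures.

**Checks that failed or disagreed:**
- The network's last two loupe readings landed on other things (the block and a spot near the medium flask). I went by the picture for it instead.
- Rim fits that included the side camera failed for medium and large, so I dropped them in favour of the wrist views alone.
- The large flask's rim fit was weak because it stood in shadow. Its seating rests mainly on the contact height.

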